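# Line up the panel fasteners and hold the access panel shut

## Task

The access panel on top of the grey instrument enclosure stands proud because its two red quarter-turn fasteners are out of line with their slots. With the panel still up, turn both red wings until each lies in line with its black index marks; then press the panel down against its gasket until it is flush with the frame and keep it pressed: finish while holding it down, without letting go. Leave the vial, the tape roll and the loupe where they are.

Things in the scene. Friction and masses are not known exactly. Their poses are not given: they have to be found in the camera images.
- enclosure: grey instrument enclosure, fixed to the bench, 140 mm (x) by 240 mm (y) by 66 mm high; origin at the centre of its underside, z up, y along its length, -x face (brass sockets, vents) towards the robot. Its top is a frame 14 mm wide round the panel, with free room above. Fixed clutter stands at the left of the bench (up to 0.15 m high, y above 0.2): cross it high
- panel_pad (a point): centre of the top of the black ribbed rubber pad (40 by 50 mm, 2 mm thick) in the middle of the bare-metal access panel, a good place to press. The panel is 108 by 208 mm, 8 mm thick; its top, 2 mm below this point, is 72 mm above the bench when up and 66 mm (level with the frame) when pressed home. Axes as the enclosure's
- panel (a joint): how far the panel is pressed down, m: 0 = up, 6 mm proud of the frame; 0.006 = fully home, flush with the frame, against a hard stop. It slides straight down without tilting wherever it is pressed. The gasket springs it up: pressing takes about 4 N to start and 10 N at the bottom, and it rises again if let go. With either fastener out of line it stops hard after about 1 mm
- wing_left_top (a point): red wing grip of the left quarter-turn fastener, 140 mm from the other (the left end of the panel, enclosure y = +0.070): the point is the centre of the wing's top, on the turning axis, 27 mm above the panel's top. The wing is 10 mm thick, 36 mm long and 23 mm tall, its foot 4 mm above the panel on a steel washer 31 mm across; a white line runs along its top. The point's y axis runs along the wing's length, its x axis across its thickness, z up
- wing_left (a joint): angle of the left fastener, rad, positive counterclockwise seen from above. 0: the wing points along the panel's length, in line with the two black index marks beside it, and the crossbar under the panel stands over its keyhole slot (it passes within about 0.2 rad of 0). It starts 0.7 to 1.35 rad counterclockwise of 0 (positive), turns freely to 1.6 rad either way with a little friction (0.05 N m) and no click or stop at 0, and stays where it is left
- wing_right_top (a point): red wing grip of the right quarter-turn fastener, 140 mm from the other (the right end of the panel, enclosure y = -0.070): the point is the centre of the wing's top, on the turning axis, 27 mm above the panel's top. The wing is 10 mm thick, 36 mm long and 23 mm tall, its foot 4 mm above the panel on a steel washer 31 mm across; a white line runs along its top. The point's y axis runs along the wing's length, its x axis across its thickness, z up
- wing_right (a joint): angle of the right fastener, rad, positive counterclockwise seen from above. 0: the wing points along the panel's length, in line with the two black index marks beside it, and the crossbar under the panel stands over its keyhole slot (it passes within about 0.2 rad of 0). It starts 0.7 to 1.35 rad clockwise of 0 (negative), turns freely to 1.6 rad either way with a little friction (0.05 N m) and no click or stop at 0, and stays where it is left
- vial: bystander: small white vial with a blue cap, 25 mm across, 56 mm tall, standing on the bench; origin under its centre
- tape_roll: bystander: amber tape roll lying flat, 77 mm across, 19 mm high; origin under its centre
- loupe: bystander: black eye loupe, 32 mm across, 21 mm high; origin under its centre

How it is judged:
On the way:
1. both wings in line with their index marks (within 0.2 rad) while the panel is still up (value of joint wing_left between -0.2 and 0.2 rad and value of joint wing_right between -0.2 and 0.2 rad and value of joint panel below 0.003 m), for 0.2 s.
At the end, for the whole second after the job is handed in: The robot is pressing on the panel (or on its fasteners) with more than 4 N, the panel is down to within 1.2 mm of fully home, and both wings are within 0.2 rad of their marks (value of joint panel above 0.0048 m and contact force between any of the fingers, the arm and panel above 4 N and value of joint wing_left between -0.2 and 0.2 rad and value of joint wing_right between -0.2 and 0.2 rad); the arm keeps its last pose, push and grip.
It fails at once if the vial is displaced by more than 30 mm or knocked over (distance of vial from where it was at the start of the episode above 0.03 m or angle between vial's own z axis and vertical above 0.5 rad).
It fails at once if the tape roll is displaced by more than 30 mm or knocked over (distance of tape_roll from where it was at the start of the episode above 0.03 m or angle between tape_roll's own z axis and vertical above 0.5 rad).
It fails at once if the loupe is displaced by more than 30 mm or knocked over (distance of loupe from where it was at the start of the episode above 0.03 m or angle between loupe's own z axis and vertical above 0.5 rad).
It also fails if it takes over 51 s, if anything falls off the work surface, if the arm or the gripper's body presses on something with over 40 N, if the wrist force passes 120 N, or if a joint passes its speed limit or range.

## Robot

A 6-joint arm with a two-finger parallel gripper is mounted at the origin on a cart in front of the work surface, level with it; the furniture and walls round the work are solid. World frame = base frame: x ahead of the robot, y to its left, z up, the work surface at z = 0. Lengths are in m, angles in rad, forces in N, time in s.
With the tool pointing down it reaches from about 0.375 to 0.9 m from the base axis. Payload 3.1 kg.
Tool frame: the origin (TCP) lies midway between the tips of the shut fingers; the grasp point (between the pads) lies 19 mm behind it; z points along the fingers, y is the line along which they close (so a half turn about z gives the same grasp; the last joint's range is limited). The gripper opens to 87 mm and grips with 3 to 60 N. Pads are 19 mm wide; open, the fingers measure 117 mm over their backs; the gripper's body (75 mm by 190 mm) begins 51 mm behind the grasp point.
Start: joints at [-1.286, 0.527, 1.433, -0, 1.181, -0.178], TCP at [0.279, -0.559, 0.223] pointing down, gripper open.
Joint ranges: [-3.08, 3.08], [-0.75, 2.2], [0.22, 2.44], [-1.43, 4.57], [0, 2.65], [-2.85, 2.85]. Speed limits (rad/s): [2.79, 2.79, 3.14, 3.14, 3.14, 3.14].

## Interface

Orientations are given as a unit quaternion [x, y, z, w].
In Python, from bench import r gives the robot as it stands. Calls block until the motion is done:
- r.move_pose(position, orientation): joint-space move of the TCP to a pose.
- r.move_straight(position, ori=None, velocity=0.15, force_limit=None): straight line of the TCP; ori=None keeps the orientation; velocity is the mean speed in m/s. With force_limit (N) it stops when the force on the tool has changed by that much, and returns True; else False.
- r.move_j(angles): joint-space move.
- r.open() and r.close_gripper(f_grip=None): open the fingers fully, or close them until they stop; f_grip is the grip in N (None keeps the last).
- r.dwell(seconds).
- r.ik(position, orientation): joint angles nearest the present ones, or None.
- r.get_state(): the state.
- r.get_image(name): name is "side" or "top" or "wrist"; returns the picture (420x560x3 uint8, red, green, blue); there is no depth.
- r.calibration(name): a dict with "K" (3x3 intrinsics, pixels), "R" (3x3) and "t" (3): a world point X has camera coordinates R X + t. Camera axes: x right, y down, z forward; pixel columns grow to the right and rows downward; lengths in m; the calibration is good to about 2 mm. A picture is of the moment at which its call begins: read the wrist's pose just before it. calibration takes no time and is no camera call; for the wrist camera it gives the pose at the moment of the call.
A pose or a line that the arm cannot do raises r.Unreachable and nothing moves.
- r.finish_job(): hands the job in; it is judged then, once.
The state is a dict: "t": time; "joint_pos": joint angles; "qd": joint speeds; "effort": joint torques, N m; "position": TCP position; "tcp_rot": TCP orientation; "ft_force": force on the tool from outside, world axes, zero at the start; "ft_torque": the same for the moment, N m; "width": finger opening in m; "gripper_force": force on a finger pad.
Only numpy, scipy, OpenCV 4.12 (cv2) and the standard library are available. Lean on these libraries where they do the work, as an engineer would, in place of code of your own. Each camera call takes 0.05 s, during which the arm holds its last target. There are 200 camera calls.

## Working session

There is one attempt and no reset: what is moved stays moved. The work goes in short steps, each a Python script; the robot and the scene stay as the last script left them, time stands still between calls to the robot, and variables do not carry over. Pictures are saved under pics/ and viewed, at most 10 in all, crops included, and the job is handed in when it is done.

```bash
mkdir -p pics; python3 - <<'E'
from bench import r
import cv2
for n in ("top","side"):
    cv2.imwrite(f"pics/{n}0.png", r.get_image(n)[:,:,::-1])
    c=r.calibration(n); print(n,c["K"].round(1).tolist(),(-c["R"].T@c["t"]).round(3),c["R"].round(3).tolist())
print(r.get_state())
E
```

```text
top [[530.3, 0.0, 276.5], [0.0, 530.3, 210.5], [0.0, 0.0, 1.0]] [ 0.336 -0.265  1.   ] [[-0.025, -1.0, 0.014], [-0.985, 0.022, -0.171], [0.17, -0.018, -0.985]]
side [[405.1, 0.0, 279.6], [0.0, 405.1, 202.3], [0.0, 0.0, 1.0]] [0.393 0.514 0.431] [[-0.99, -0.138, -0.024], [-0.031, 0.381, -0.924], [0.136, -0.914, -0.382]]
{'t': 0.1, 'joint_pos': array([-1.28651127e+00,  5.28366517e-01,  1.43375351e+00, -1.81000012e-05,
        1.18139351e+00, -1.78517012e-01]), 'qd': array([-0.00089605, -0.00236216, -0.00114628,  0.0012388 , -0.00036017,
       -0.00100374]), 'effort': array([-1.11399924e-03, -4.40985954e+01, -1.77149981e+01,  6.33974117e-02,
        5.34055266e-02, -4.06479364e-05]), 'position': array([ 0.27886362, -0.55861629,  0.22168016]), 'tcp_rot': array([ 9.73344796e-01,  2.29344685e-01, -5.91258688e-05, -9.58657409e-04]), 'ft_force': array([0.33212043, 0.00297121, 0.21999692]), 'ft_torque': array([ 0.04508325, -0.0190756 , -0.03110106]), 'gripper_force': 0.0, 'width': 0.08707579434961744}
```

View pics/top0.png

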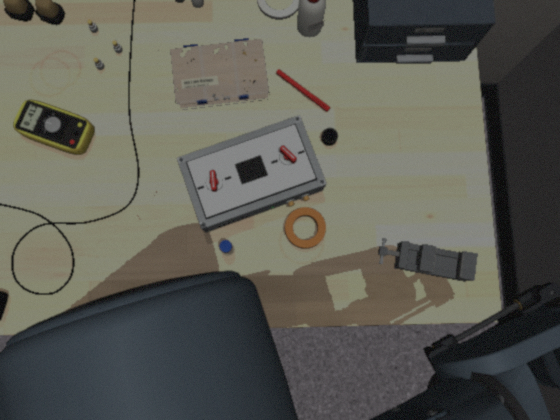

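View pics/side0.png

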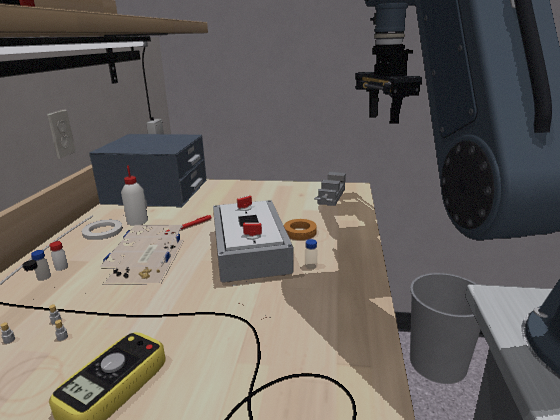

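The top view shows the enclosure around (252,173), the left wing at (213,180), the right wing at (288,154), the pad at (252,169), the vial at (226,246), the tape at (305,228) and the loupe at (329,136). The side view confirms this layout, with nothing above the panel.

```bash
cat > h.py <<'E'
import numpy as np, cv2
from bench import r
from scipy.spatial.transform import Rotation as Ro
def ray(c,uv,z):
    uv=np.atleast_2d(np.asarray(uv,float))
    d=np.c_[uv,np.ones(len(uv))]@np.linalg.inv(c["K"]).T@c["R"]
    o=-c["R"].T@c["t"]
    return (o+d*((z-o[2])/d[:,2:]))[:,:2]
def down(yaw):  # tool down, tool y axis (closing line) at angle yaw in world
    y=np.array([np.cos(yaw),np.sin(yaw),0]); z=np.array([0,0,-1.])
    return Ro.from_matrix(np.c_[np.cross(y,z),y,z]).as_quat()
def redmask(im):
    im=im.astype(int); return ((im[...,0]>90)&(im[...,0]>2*im[...,1])&(im[...,0]>2*im[...,2])).astype(np.uint8)
def blobs(m,amin):
    cs=cv2.findContours(m.astype(np.uint8),cv2.RETR_EXTERNAL,cv2.CHAIN_APPROX_NONE)[0]
    return [c for c in cs if cv2.contourArea(c)>amin]
def axis(p):
    p=p-p.mean(0); v=np.linalg.svd(p,full_matrices=False)[2][0]; return np.arctan2(v[1],v[0])%np.pi
E
python3 - <<'E'
from h import *
im=cv2.imread("pics/top0.png")[:,:,::-1]; c=r.calibration("top")
roi=np.zeros(im.shape[:2],np.uint8); roi[125:225,180:325]=1
for b in blobs(redmask(im)*roi,15):
    q=b[:,0]; P=ray(c,q,.095); print("red",q.mean(0),P.mean(0).round(4),axis(P))
corners=ray(c,[[181,158],[298,120],[325,184],[205,227]],.066)
print(corners.round(4),corners.mean(0))
dk=(im.max(2)<60)&(roi>0)
for b in blobs(dk,150):
    q=cv2.boxPoints(cv2.minAreaRect(b)); P=ray(c,q,.074); print("dark",q.mean(0),cv2.contourArea(b),P.round(4).tolist(),P.mean(0))
for n,u,z in(("vial",(226,246),.056),("tape",(305,228),.019),("loupe",(329,136),.02)): print(n,ray(c,u,z))
E
```

```text
red [214.35714286 180.61904762] [ 0.5481 -0.1748] 3.1317456914551656
red [287.57575758 154.48484848] [ 0.5927 -0.3041] 0.8121505179359962
[[ 0.5983 -0.1117]
 [ 0.6662 -0.3264]
 [ 0.5444 -0.3714]
 [ 0.4709 -0.155 ]] [ 0.56993612 -0.24109275]
dark [270.00903 206.42535] 276.5 [[0.4755, -0.1749], [0.5403, -0.3663], [0.5329, -0.3686], [0.4683, -0.1774]] [ 0.50424395 -0.27183285]
dark [250.81451 169.28055] 494.5 [[0.5826, -0.2099], [0.5982, -0.2548], [0.5625, -0.2664], [0.5471, -0.2217]] [ 0.57258674 -0.23818378]
vial [[ 0.43724413 -0.19110797]]
tape [[ 0.47155827 -0.3358828 ]]
loupe [[ 0.64907268 -0.38808136]]
```

```bash
python3 - <<'E'
from h import *
q=down(.325)
for p,y in(((.550,-.172,.077),1.56),((.550,-.172,.077),.325),((.595,-.3045,.077),-.76),((.595,-.3045,.077),.325)): print(np.round(r.ik(p,down(y)),2))
r.move_pose([.55,-.24,.31],q)
r.dwell(.3)
c=r.calibration("wrist"); im=r.get_image("wrist"); cv2.imwrite("pics/w1.png",im[:,:,::-1])
np.savez("w1.npz",**{k:np.array(c[k]) for k in "KRt"})
print(-c["R"].T@c["t"],r.get_state()["t"])
for b in blobs(redmask(im),100):
    x=b[:,0]; P=ray(c,x,.095); print("red",x.mean(0),cv2.contourArea(b),P.mean(0).round(4),axis(P))
E
```

```text
[-0.5   0.67  1.67 -0.    0.8  -2.06]
[-0.5   0.67  1.67 -0.    0.8  -0.82]
[-0.64  0.76  1.43 -0.    0.96  0.12]
[-0.64  0.76  1.43 -0.    0.96 -0.96]
[ 0.52336044 -0.16121524  0.47116062] 2.025
red [356.19512195 289.36585366] 113.5 [ 0.68   -0.3383] 0.9351810498510384
red [412.02777778 260.02777778] 200.0 [ 0.7264 -0.2826] 0.8789289095326933
red [298.02739726 242.26027397] 102.5 [ 0.5946 -0.3034] 0.7718431593431165
red [299.77333333 116.14666667] 309.5 [ 0.5502 -0.1724] 0.06173352377882747
```

View pics/w1.png

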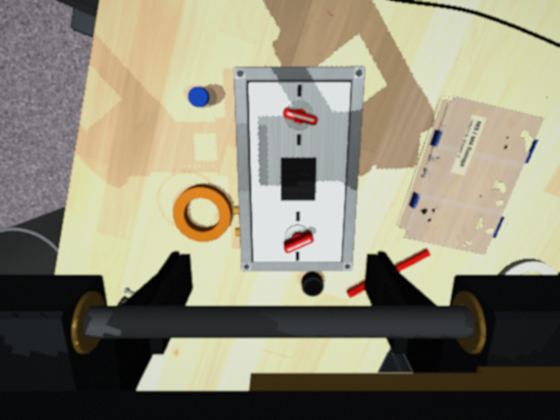

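Wrist view: left wing at (300,116), with its white line from about (286,112) to (316,121). Right wing at (298,241). Index marks at (299,90), (299,139), (298,215) and (297,256).

```bash
python3 - <<'E'
from h import *
im=cv2.imread("pics/w1.png")[:,:,::-1]; c=dict(np.load("w1.npz"))
roi=np.zeros(im.shape[:2],np.uint8); roi[80:263,275:325]=1
dk=(im.max(2)<60)&(roi>0); M=[]
for b in blobs(dk,8):
    m=b[:,0].mean(0); P=ray(c,m,.072)[0]; print("dark",m,cv2.contourArea(b),P.round(4))
    M.append(P)
M=np.array(M); print("line",axis(M)-np.pi/2)
for w in ([[286,112],[316,121]],[[285,243],[312,232]]): P=ray(c,w,.099); print(axis(P),P.mean(0))
for b in blobs(redmask(im)*roi,60): 
    q=cv2.minAreaRect(b); bp=cv2.boxPoints(q); print(q, ray(c,bp,.097).round(4).tolist())
    e=[bp[1]-bp[0],bp[2]-bp[1]]
cv2.imwrite("pics/w1c.png",cv2.resize(im[80:265,255:345][:,:,::-1],None,fx=3.2,fy=3.2,interpolation=cv2.INTER_NEAREST))
E
```

```text
dark [297.97183099 178.08450704] 1263.0 [ 0.5727 -0.2379]
dark [299.10526316  90.26315789] 15.5 [ 0.5423 -0.1484]
line 0.3273040664982234
0.04182632673557052 [ 0.55126936 -0.17222627]
0.7389465597460124 [ 0.59243692 -0.29637573]
((298.2568359375, 243.06507873535156), (7.7794952392578125, 30.042091369628906), 65.55604553222656) [[0.5796, -0.3121], [0.6037, -0.2881], [0.6101, -0.295], [0.5859, -0.3192]]
((299.9619445800781, 116.03298950195312), (32.702396392822266, 14.178163528442383), 4.085616588592529) [[0.536, -0.1831], [0.5325, -0.1697], [0.5643, -0.1614], [0.5682, -0.1747]]
```

View pics/w1c.png

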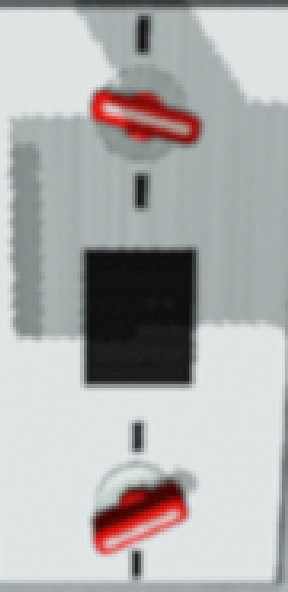

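```bash
cat >> h.py <<'E'
YAW=.327
def turn(c,y0):
    r.open()
    r.move_pose([*c,.16],down(y0))
    print("hit",r.move_straight([*c,.079],velocity=.08,force_limit=8))
    r.close_gripper(12); s=r.get_state(); print("grip",s["width"],s["position"],s["ft_force"].round(1))
    r.move_pose([*c,.079],down(YAW)); s=r.get_state(); print("turned",s["width"],s["ft_force"].round(1),s["ft_torque"].round(2))
    r.open(); r.move_straight([*c,.16],velocity=.15); print(r.get_state()["t"])
E
python3 - <<'E'
from h import *
turn((.5502,-.1718),1.63)
E
```

```text
hit False
grip 0.015380634919583209 [ 0.55032996 -0.17282972  0.07901419] [-1.1 -4.6  0. ]
turned 0.014885864840419389 [-0.7 -5.2 -1.4] [-0.9  -0.01  0.04]
8.8833
```

```bash
python3 - <<'E'
from h import *
turn((.595,-.3040),.77-np.pi/2)
r.move_pose([.55,-.24,.31],down(YAW)); r.dwell(.3)
c=r.calibration("wrist"); im=r.get_image("wrist")
cv2.imwrite("pics/w2c.png",cv2.resize(im[80:265,255:345][:,:,::-1],None,fx=3.2,fy=3.2,interpolation=cv2.INTER_NEAREST))
roi=np.zeros(im.shape[:2],np.uint8); roi[80:263,275:325]=1
for b in blobs(redmask(im)*roi,60):
    P=ray(c,b[:,0],.095); print(P.mean(0),axis(P)-np.pi/2-YAW)
E
```

```text
hit False
grip 0.01508814172308223 [ 0.59591612 -0.30498309  0.07909298] [ 1.9 -2.4 -2. ]
turned 0.015041617264162766 [ 1.8 -4.  -2.5] [-0.66 -0.44 -0.04]
15.4333
[ 0.59489697 -0.30427303] 0.009780809073605956
[ 0.55000056 -0.17265703] 0.03348586551758487
```

View pics/w2c.png

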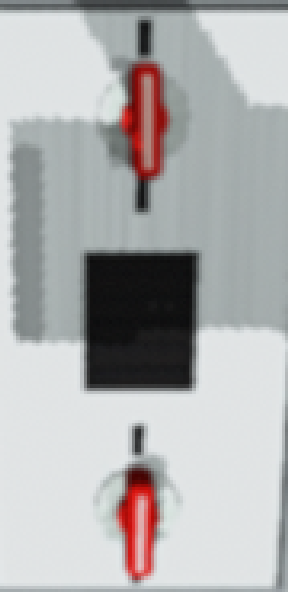

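Both wings now lie in line with their index marks (residuals 0.03 and 0.01 rad), so next I press the panel.

```bash
python3 - <<'E'
from h import *
p=(.5727,-.2379)
r.close_gripper(20)
r.move_pose([*p,.12],down(YAW)); r.dwell(.2); print(r.get_state()["ft_force"])
print(r.move_straight([*p,.060],velocity=.02,force_limit=22))
for _ in range(3):
    r.dwell(.4); s=r.get_state(); print(s["t"],s["position"],s["ft_force"])
E
```

```text
[ 0.02265631 -0.7219095   0.37927892]
True
21.7583 [ 0.57271977 -0.23791278  0.06924481] [-1.18571292  1.23182123  7.88047906]
22.1583 [ 0.57271471 -0.2379266   0.06925556] [-1.46237619  0.16851412  8.46445516]
22.5583 [ 0.57272141 -0.23792619  0.06925307] [-1.56118703  1.26434057  8.35646373]
```

```bash
python3 - <<'E'
from h import *
p=(.5727,-.2379)
for z in (.0685,.0678,.0672,.0666,.0660):
    r.move_straight([*p,z],velocity=.01); r.dwell(.4)
    s=r.get_state(); f=s["ft_force"][2]; print(z,s["position"][2],f)
    if f>20: break
E
```

```text
0.0685 0.06978627592408061 7.213764226051319
0.0678 0.06918840171726418 8.447067136784867
0.0672 0.06869883760078155 8.689944891343595
0.0666 0.06840895394162447 10.736992159722499
0.066 0.06838514541189583 13.523595277704318
```

```bash
python3 - <<'E'
from h import *
r.move_straight([.5727,-.2379,.0648],velocity=.01); r.dwell(.5)
s=r.get_state(); print(s["position"],s["ft_force"],s["t"])
im=r.get_image("side"); cv2.imwrite("pics/s2.png",cv2.resize(im[170:300,190:330][:,:,::-1],None,fx=4,fy=4))
E
```

```text
[ 0.57274984 -0.23797097  0.06830387] [-5.61249908  3.40362723 19.92096637] 26.5833
```

View pics/s2.png

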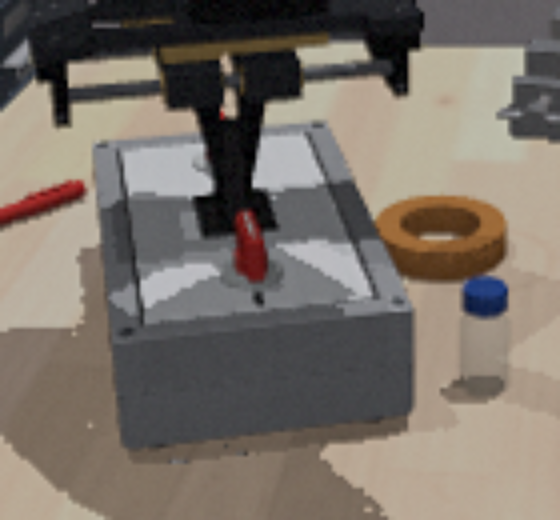

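The side view shows the panel flush with the frame, the near wing at (250,245) in line, and the vial and tape roll where they were. The press holds about 20 N.

```bash
python3 -c "
from bench import r
print(r.finish_job())"
```

```text
the job is handed in; nothing more can be done
None
```

I turned both wings into line with their marks while the panel was up, pressed the panel flush, and handed the job in at about 27 s with the arm still holding it down at about 20 N; the judge's verdict wasn't shown.

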